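# Change the clay extruder from the coil barrel to the slab barrel

## Robot

A 6-joint arm with a two-finger parallel gripper is mounted at the origin on the work surface. World frame = base frame: x ahead of the robot, y to its left, z up, the work surface at z = 0. Lengths are in m, angles in rad, forces in N, time in s.
With the tool pointing down it reaches from about 0.375 to 0.975 m from the base axis. Payload 3.8 kg.
Tool frame: the origin (TCP) lies midway between the tips of the shut fingers; the grasp point (between the pads) lies 19 mm behind it; z points along the fingers, y is the line along which they close (so a half turn about z gives the same grasp; the last joint's range is limited). The gripper opens to 85 mm and grips with 20 to 120 N. Pads are 22 mm wide; open, the fingers measure 114 mm over their backs; the gripper's body (76 mm by 85 mm) begins 54 mm behind the grasp point. The pads swing forward as they close: fully open they stand 13 mm farther back than shut.
Start: joints at [1.151, 0.264, 1.604, -0, 1.274, -0.037], TCP at [0.252, 0.626, 0.196] pointing down, gripper open.
Joint ranges: [-2.63, 2.63], [-0.94, 2.18], [0.31, 2.57], [-1.31, 4.45], [0, 2.66], [-2.55, 2.55]. Speed limits (rad/s): [2.57, 2.57, 3.14, 3.14, 3.14, 3.14].

## Interface

Orientations are given as a rotation vector (axis times angle).
In Python, from workcell import bot gives the robot as it stands.
- The arm moves only by the tool step_arm, never from a script. Its argument "motion" is a list of rows, each a list of 5 numbers: the finger opening in cm, from 0 to 8.54, then the shift along the tool's x, y, z in cm, then the turn about the tool's z in degrees. In form: [[claw, dx, dy, dz, twist], ...]. A call has 1 to 20 rows; each row is the pose to reach, as a shift and turn from the pose commanded when the call began, along the tool's axes at that moment; what a row does not reach only later rows make up. A row lasts 1/10 s, in which the tool goes at most 50 mm and 8.59 degrees, less where a joint would pass 70% of its speed; a pose out of reach is approached as far as the arm can. A call with a gripper value outside its range is refused whole. The fingers move at their own pace and stop on an object; "force" is the grip in N (left out, the last holds). Time passes only in rows, so rows that repeat a pose let the fingers close. It gives the time, the measured TCP pose, the force, the opening and the grip force at its end, in the units of the state.
- bot.read_state(): the state, without advancing time (a new reading comes with each control period).
- bot.read_camera(name): name is "scene" or "top" or "wrist"; returns (picture, depth): 384x512x3 uint8, red, green, blue; 384x512 float32, m along the optical axis (not along the pixel's ray), 0 where there is no reading.
- bot.calibration(name): a dict with "mtx" (3x3 intrinsics, pixels), "origin" and "orientation" of the camera in the world; the wrist camera has in their place "T_tool_cam" (4x4, takes a point from camera to tool coordinates, whose origin is the TCP and whose axes are the flange's). Camera axes: x right, y up, looking along -z (the intrinsics and any distortion apply to the point x, -y, -z); pixel columns grow to the right and rows downward; lengths in m; the calibration is good to about 2 mm. A picture is of the moment at which its call begins: read the wrist's pose just before it. calibration takes no time and is no camera call.
- bot.finish_job(): hands the job in; it is judged then, once.
The state is a dict: "time": time; "q": joint angles; "joint_vel": joint speeds; "joint_torque": joint torques, N m; "tool_pos": TCP position; "tcp_rot": TCP orientation; "wrist_force": force on the tool from outside, world axes, zero at the start; "torque": the same for the moment, N m; "width": opening from 0.0 (shut) to 1.0 (fully open); "grip_force": force on a finger pad.
Only numpy, scipy, OpenCV 4.12 (cv2) and the standard library are available. Lean on these libraries where they do the work, as an engineer would, in place of code of your own. Each camera call takes 0.05 s, during which the arm holds its last target. There are 200 camera calls.

## Task

Change the clay extruder over from coils to slabs. Slide the barrel with the tapered round nozzle out of the extruder and lay it on the empty saddle of the rack, flange at the same end as the others; then slide the barrel with the wide flat die sideways into the extruder's slot, fully home, with its flange behind the slotted plate. Set the barrels down gently, leave the square-die barrel on its saddle and do not disturb anything else on the bench.

Things in the scene. Friction and masses are not known exactly. Their poses are not given: they have to be found in the camera images.
- extruder: bench clay extruder, steel and aluminium, bolted down, 110 mm wide. Origin on the table under the middle of the barrel bay; x points from the bay back along ram to gear motor, y to the side barrels are loaded from, z up. A barrel lies in the bay along x, flange to +x. Bed below: 85 mm wide, x -90 to 360, top at z 45 mm. Ram and motor fill x 82 to 417 mm up to z 162 mm.
- seat (a point): where the origin of a fully seated barrel is: 100 mm above the extruder's origin, axes parallel to the extruder's. A seated barrel rests on the sloping lower jaw with its tube against the closed end of the slot, 4 mm below the upper jaw.
- plate (a point): centre of the slotted steel plate (8 mm thick), on the seated axis 54.5 mm in x from seat: a C, its slot 54 mm wide, open to +y, sloping 20 degrees: inward is -y and down. Measured from the seated axis out along the slope the lower jaw reaches 65 mm, the upper 41 mm, so no barrel can be lowered in from above nor lifted straight out. Top of upper jaw 54 mm above this point.
- gap (a point): middle of the 15 mm gap, 66 mm in x from seat, between the slotted plate and the ram's guide plate behind it (front face at extruder x 73.5 mm, y -55 to 55, top at z 150 mm). The 8 mm flange slides in this gap, 3.5 mm to spare each way; it is open at the top and the +y side.
- front_rest (a point): centre of the aluminium front rest (10 mm thick) on the seated axis, 50 mm in -x from seat: it holds the tube's front with the same slope and stop as the slotted plate but has no upper jaw. Fingers have 95 mm between rest and plate.
- mouth (a point): where a barrel's origin is when the barrel is clear outside the slot, ready to slide in: 74.5 mm in y and 29 mm in z from seat (80 mm up the slope, and 2 mm above the resting line so that the tube is centred in the slot). At this place a barrel parallel to the extruder, flange in the gap, can be lowered or lifted freely.
- coil_barrel: barrel in the extruder at the start; die: a tapered round nozzle, 46 to 18 mm, ending at x -128 mm. steel tube 50 mm in diameter, 0.3 to 0.6 kg. Origin on the axis at mid-tube, the place to grip (centre of mass within 10 mm); x is the tube's axis, pointing to the flange, with any roll. Plain tube x -66 to 62 mm; round flange, 74 mm across, x 62 to 70; ring nut, 56 mm across, x -84 to -66. 
- slab_barrel: barrel on the rack; die: a wide flat block 70 x 20 mm with a slit, ending at x -120 mm. steel tube 50 mm in diameter, 0.3 to 0.6 kg. Origin on the axis at mid-tube, the place to grip (centre of mass within 10 mm); x is the tube's axis, pointing to the flange, with any roll. Plain tube x -66 to 62 mm; round flange, 74 mm across, x 62 to 70; ring nut, 56 mm across, x -84 to -66. 
- square_barrel: barrel on the rack; die: a 44 mm square block ending at x -104 mm. steel tube 50 mm in diameter, 0.3 to 0.6 kg. Origin on the axis at mid-tube, the place to grip (centre of mass within 10 mm); x is the tube's axis, pointing to the flange, with any roll. Plain tube x -66 to 62 mm; round flange, 74 mm across, x 62 to 70; ring nut, 56 mm across, x -84 to -66. 
- coil_barrel_flange (a point): centre of the coil barrel's flange, 66 mm from the barrel's origin along its x.
- slab_barrel_flange (a point): centre of the slab barrel's flange, 66 mm from the barrel's origin along its x.
- saddle_a: one of three equal plywood saddles side by side, 100 mm apart, on a rack board 310 x 140 x 12 mm; the slab barrel starts on it. V-notched plates, 12 mm thick, at x -40 and 40 mm, 43 mm high. Origin under its centre on the board, 12 mm above the table; x points to the flange end (away from the robot), z up. A barrel in it has its origin 48 mm above this, within 20 mm along x.
- saddle_b: saddle like saddle_a; the square-die barrel lies on it. The order of the three along the rack varies.
- saddle_c: saddle like saddle_a, the empty one at the start.
- crock: white tool crock, 72 mm in diameter, with wooden tools standing up to 205 mm; origin under its centre. Stands between rack and extruder.
- tall_jar: grey jar, 56 mm in diameter, 120 mm tall, standing at the extruder's loading side; origin under its centre.
- low_jar: white jar, 64 mm in diameter, 65 mm tall, on the near side of the rack; origin under its centre.
- tile: bisque tile 120 x 120 x 12 mm lying beyond the rack; origin under its centre.
- mug: bisque mug, 80 mm in diameter, 95 mm tall, out to one side; origin under its centre.
- paddle: wooden paddle 250 mm long, lying out to one side; origin under the joint of blade and handle.
- brush: brush 200 mm long lying between rack and ram; origin under its middle.
Mind the look-alikes: they are no part of the job. What is shaped like the slab_barrel but turquoise or yellow is not meant.

How it is judged:
By the outcome, as a careful person would: the job done as asked, in the order asked, and still so for the second after the job is handed in, with the robot touching nothing.
It also fails if it takes over 67 s, if anything falls off the work surface, if the arm or the gripper's body presses on something with over 40 N, if the wrist force passes 120 N, or if a joint passes its speed limit or range.

## Working session

There is one attempt and no reset: what is moved stays moved. The work goes in short steps, Python scripts to look and compute and a tool call to move; the robot and the scene stay as the last step left them, time stands still between calls to the robot, and variables do not carry over. Pictures are saved under pics/ and viewed, at most 11 in all, crops included, and the job is handed in when it is done.

Besides the shell and the picture viewer there is one more tool, called after ">>>" as name([rows], argument=value, ...), one row to a line, values as JSON. step_arm: Moves the arm, as the interface text tells. Its arguments: {"type":"object","properties":{"motion":{"type":"array","items":{"type":"array","items":{"type":"number"}}},"force":{"type":"number"}},"required":["motion"]}

```bash
mkdir -p pics; ls; python3 - <<'E'
from workcell import bot
import cv2,numpy as np
s=bot.read_state();print({k:np.round(v,3) for k,v in s.items()})
for n in("scene","top"):
    p,d=bot.read_camera(n);cv2.imwrite(f"pics/{n}0.png",p[:,:,::-1]);np.save(f"pics/{n}0.npy",d)
    print(n,bot.calibration(n))
print(bot.calibration("wrist"))
E
```

```text
pics
{'time': np.float64(0.0), 'q': array([ 1.151,  0.265,  1.605, -0.   ,  1.274, -0.037]), 'joint_vel': array([-0.001,  0.001,  0.   , -0.   ,  0.002, -0.   ]), 'joint_torque': array([ 1.0000e-03, -5.1509e+01, -3.6733e+01, -0.0000e+00,  1.3000e-02,
       -0.0000e+00]), 'tool_pos': array([0.252, 0.625, 0.195]), 'tcp_rot': array([-5.980e-01, -3.084e+00,  3.000e-03]), 'wrist_force': array([-0.796, -0.067, -0.25 ]), 'torque': array([0.072, 0.015, 0.01 ]), 'grip_force': np.float64(0.0), 'width': np.float64(1.0)}
scene {'mtx': array([[392.01589955,   0.        , 260.08245143],
       [  0.        , 392.01589955, 191.97972776],
       [  0.        ,   0.        ,   1.        ]]), 'origin': array([1.10649351, 1.11110176, 1.02975501]), 'orientation': array([0.28952731, 1.22399651, 2.39083914])}
top {'mtx': array([[480.59048343,   0.        , 251.99956696],
       [  0.        , 480.59048343, 199.68590027],
       [  0.        ,   0.        ,   1.        ]]), 'origin': array([ 0.16256556, -0.01348974,  1.88669036]), 'orientation': array([ 0.15946626, -0.16274336, -1.60583755])}
{'mtx': array([[274.46859723,   0.        , 259.07074271],
       [  0.        , 274.46859723, 190.38471586],
       [  0.        ,   0.        ,   1.        ]]), 'T_tool_cam': array([[-2.91214920e-04,  9.59189220e-01,  2.82764841e-01,
         7.13160612e-02],
       [ 9.99999931e-01,  3.44832945e-04, -1.39851702e-04,
         7.36882221e-05],
       [-2.31650877e-04,  2.82764780e-01, -9.59189254e-01,
        -1.78817081e-01],
       [ 0.00000000e+00,  0.00000000e+00,  0.00000000e+00,
         1.00000000e+00]])}
```

View pics/scene0.png

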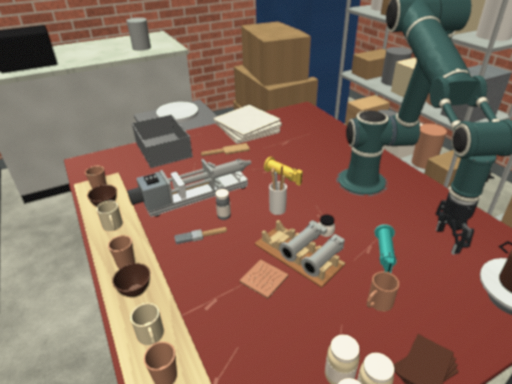

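View pics/top0.png

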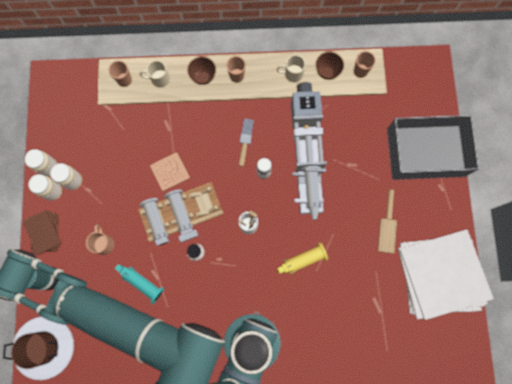

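The scene shows the extruder at (195,185) and the rack with two grey barrels at (305,245). In the top view the extruder is at (310,150) with the nozzle at (315,215). The rack barrels are at (156,220) and (182,213), and the empty saddle is at (206,203). The turquoise (140,282) and yellow (303,260) ones are look-alikes. Next I'll take a close crop of both and a cloud.

```bash
cat > h.py <<'E'
from workcell import bot
import cv2,numpy as np
from scipy.spatial.transform import Rotation as R
def grab(n):
    s=bot.read_state();p,d=bot.read_camera(n);c=bot.calibration(n);T=np.eye(4)
    if n=="wrist":
        T[:3,:3]=R.from_rotvec(s["tcp_rot"]).as_matrix();T[:3,3]=s["tool_pos"];T=T@c["T_tool_cam"]
    else:
        T[:3,:3]=R.from_rotvec(c["orientation"]).as_matrix();T[:3,3]=c["origin"]
    return p,d,c["mtx"],T
def cloud(d,K,T):
    v,u=np.mgrid[:384,:512]
    P=np.stack([(u-K[0,2])/K[0,0]*d,-(v-K[1,2])/K[1,1]*d,-d],-1)@T[:3,:3].T+T[:3,3]
    P[d==0]=np.nan
    return P
E
python3 - <<'E'
from h import *
p,d,K,T=grab("top");P=cloud(d,K,T);np.save("pics/P.npy",P)
for n,(u,v) in dict(L=(156,220),M=(182,213),empty=(206,203),Lf=(150,203),Mf=(175,195),crock=(249,222),tj=(264,165),lj=(195,252),motor=(305,105),tubefront=(315,180),plate=(310,130),nozz=(315,213),table=(230,260)).items(): print(n,P[v,u].round(3))
a=cv2.resize(p[170:260,125:225],None,fx=5,fy=5,interpolation=2)
b=cv2.resize(p[80:225,270:350],None,fx=3.2,fy=3.2,interpolation=2)
a=cv2.copyMakeBorder(a,0,20,0,0,0);h=max(a.shape[0],b.shape[0])
o=np.zeros((h,a.shape[1]+b.shape[1],3),np.uint8);o[:a.shape[0],:a.shape[1]]=a;o[:b.shape[0],a.shape[1]:]=b
cv2.imwrite("pics/crop1.png",o[:,:,::-1])
E
```

```text
L [0.473 0.344 0.079]
M [0.494 0.243 0.085]
empty [0.541 0.157 0.028]
Lf [0.539 0.366 0.081]
Mf [0.567 0.271 0.078]
crock [ 0.454 -0.01   0.054]
tj [ 0.659 -0.076  0.127]
lj [0.347 0.2   0.056]
motor [ 0.877 -0.241  0.168]
tubefront [ 0.593 -0.265  0.125]
plate [ 0.789 -0.259  0.132]
nozz [ 0.468 -0.258  0.117]
table [ 0.316  0.071 -0.006]
```

View pics/crop1.png

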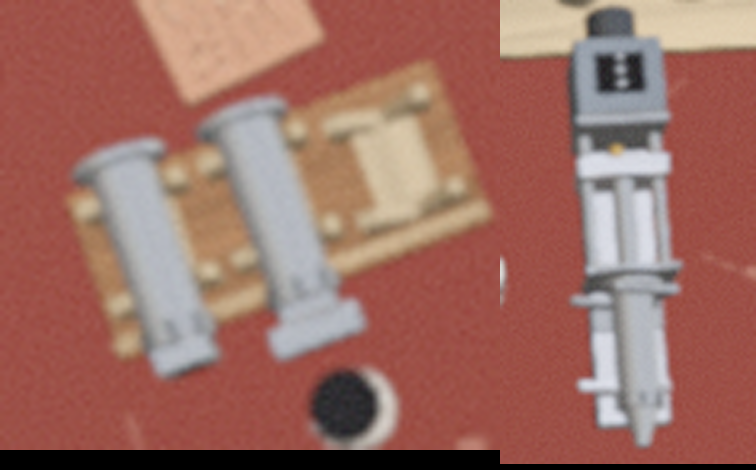

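The crop shows the slab barrel in the middle, with its wide die at the bottom. The square barrel is on the left, with a narrow block. The empty saddle is on the right. The coil barrel is in the extruder with its tapered nozzle. Next is a closer look over the rack.

>>> step_arm([
  [8.5,-2,-1.5,-5,-8],
  [8.5,-6,-4,-8,-16],
  [8.5,-10,-7,-10.5,-24],
  [8.5,-14,-9.5,-10.5,-32],
  [8.5,-18,-12.5,-10.5,-40],
  [8.5,-22,-15,-10.5,-43],
  [8.5,-26,-18,-10.5,-43],
  [8.5,-30,-20.5,-10.5,-43],
  [8.5,-34,-23,-10.5,-43],
  [8.5,-37,-25.5,-10.5,-43],
  [8.5,-37,-25.5,-10.5,-43],
  [8.5,-37,-25.5,-10.5,-43],
])

```text
time: 1.35
tool_pos: [0.5003, 0.2505, 0.301]
tcp_rot: [0.57, -3.089, -0.001]
wrist_force: [-0.2, 0.2, -0.3]
width: 0.999
grip_force: 0.0
```

```bash
cat >> h.py <<'E'
def save(n,tag):
    p,d,K,T=grab(n);P=cloud(d,K,T);np.savez(f"pics/{tag}.npz",P=P,p=p);cv2.imwrite(f"pics/{tag}.png",p[:,:,::-1]);return p,P
E
python3 - <<'E'
from h import *
p,P=save("wrist","w1")
s=bot.read_state();print(s["time"],s["tool_pos"],s["tcp_rot"],s["q"])
E
```

```text
1.4 [0.49983933 0.25143414 0.30105866] [ 5.72728343e-01 -3.08814457e+00 -8.51624053e-04] [ 4.21063459e-01 -2.55419247e-03  1.71289419e+00  7.19461947e-04
  1.43189062e+00 -1.51658638e+00]
```

View pics/w1.png

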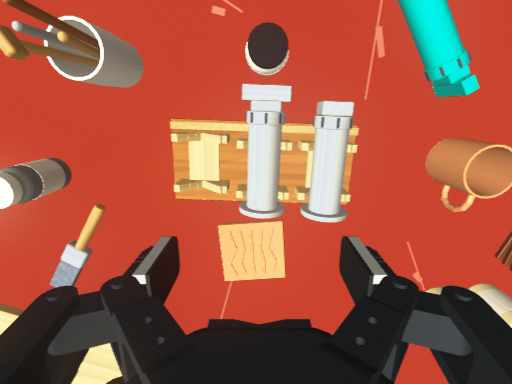

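The wrist view shows the slab barrel at (264,160), with its die at the top (267,93) and its flange at (262,212). The square barrel is at (329,165) and the empty saddle at (205,158). Now I'll fit the cylinders.

```bash
cat >> h.py <<'E'
from scipy.optimize import least_squares
def fitcyl(Q,r=.025,yaw0=0.):
    Q=Q[np.isfinite(Q).all(1)];c=Q.mean(0)
    def res(x):  # y0,z0,yaw,pitch about centroid
        a=np.array([np.cos(x[2])*np.cos(x[3]),np.sin(x[2])*np.cos(x[3]),np.sin(x[3])])
        n=np.array([-np.sin(x[2]),np.cos(x[2]),0]);o=c+x[0]*n+np.array([0,0,x[1]])
        v=Q-o;return np.linalg.norm(v-np.outer(v@a,a),axis=1)-r
    s=least_squares(res,[0,-.02,yaw0,0],loss="soft_l1",f_scale=.002);x=s.x
    a=np.array([np.cos(x[2])*np.cos(x[3]),np.sin(x[2])*np.cos(x[3]),np.sin(x[3])])
    o=c+x[0]*np.array([-np.sin(x[2]),np.cos(x[2]),0])+np.array([0,0,x[1]])
    return o,a,x[2],np.sqrt(np.mean(res(x)**2))
def origin(P,uv,r=.025,yaw0=0.,yawfix=None):
    u0,u1,v0,v1=uv;o,a,yaw,e=fitcyl(P[v0:v1,u0:u1].reshape(-1,3),r,yaw0)
    A=P.reshape(-1,3);A=A[np.isfinite(A).all(1)];w=A-o;t=w@a;rad=np.linalg.norm(w-np.outer(t,a),axis=1)
    F=(rad>.029)&(rad<.037)&(w[:,2]>-.01)&(abs(t)<.15)
    tf=t[F&(t>0)]; print("o",o.round(4),"a",a.round(4),"yaw",np.degrees(yaw).round(2),"rms",e.round(4),"flange t",np.percentile(tf,[2,10,50,90,98]).round(4))
    return o,a,t,rad,w
E
python3 - <<'E'
from h import *
z=np.load("pics/w1.npz");P=z["P"]
for n,uv in dict(slab=(252,278,128,200),sq=(320,343,130,200)).items():
    print(n);origin(P,uv,yaw0=.37)
print("table",np.nanmedian(P[100:115,160:230,2]))
# rack board corners via colour/height: board top z~.012
for u,v in((173,123),(357,128),(177,198),(350,200),(205,140),(205,185),(193,158),(218,158)): print(u,v,P[v,u].round(4))
m=np.isfinite(P[...,2])&(P[...,2]>.045)&(P[...,2]<.065)
mm=np.zeros_like(m);mm[115:205,165:235]=1
Q=P[m&mm];print(len(Q));print(Q[::max(1,len(Q)//40)].round(3).tolist())
E
```

```text
slab
o [0.5023 0.2589 0.0612] a [ 9.464e-01  3.231e-01 -2.000e-04] yaw 18.85 rms 0.0007 flange t [0.0501 0.0537 0.0716 0.0777 0.0793]
sq
o [0.4681 0.3529 0.0612] a [ 9.453e-01  3.261e-01 -3.000e-04] yaw 19.03 rms 0.0009 flange t [0.052  0.0561 0.0765 0.082  0.0841]
table 0.00127964911727943
173 123 [0.5034 0.101  0.0186]
357 128 [0.4033 0.3859 0.0173]
177 198 [0.6273 0.142  0.0134]
350 200 [0.5229 0.4379 0.001 ]
205 140 [0.5089 0.16   0.0309]
205 185 [0.583  0.1824 0.0244]
193 158 [0.5461 0.149  0.0219]
218 158 [0.5311 0.1882 0.0221]
523
[[0.513, 0.113, 0.048], [0.51, 0.124, 0.057], [0.513, 0.12, 0.056], [0.494, 0.173, 0.047], [0.486, 0.192, 0.049], [0.511, 0.131, 0.052], [0.49, 0.183, 0.059], [0.515, 0.123, 0.059], [0.496, 0.176, 0.049], [0.52, 0.116, 0.056], [0.514, 0.133, 0.05], [0.492, 0.188, 0.055], [0.517, 0.128, 0.057], [0.496, 0.181, 0.054], [0.521, 0.121, 0.056], [0.501, 0.176, 0.048], [0.524, 0.117, 0.056], [0.518, 0.134, 0.049], [0.496, 0.19, 0.056], [0.499, 0.187, 0.056], [0.498, 0.194, 0.056], [0.582, 0.157, 0.046], [0.585, 0.155, 0.048], [0.589, 0.142, 0.057], [0.585, 0.16, 0.046], [0.562, 0.217, 0.05], [0.588, 0.155, 0.05], [0.565, 0.21, 0.057], [0.589, 0.149, 0.058], [0.571, 0.203, 0.051], [0.594, 0.143, 0.056], [0.59, 0.161, 0.047], [0.565, 0.218, 0.057], [0.592, 0.158, 0.051], [0.569, 0.211, 0.06], [0.594, 0.152, 0.056], [0.576, 0.204, 0.05], [0.598, 0.146, 0.056], [0.576, 0.208, 0.052], [0.575, 0.21, 0.058], [0.574, 0.218, 0.057]]
```

```bash
python3 - <<'E'
from h import *
P=np.load("pics/w1.npz")["P"]
o,a,t,r,w=origin(P,(252,278,128,200),yaw0=.33)
F=(r<.045)&(w[:,2]>-.01)
for lo in np.arange(.048,.086,.004):
    k=F&(t>lo)&(t<lo+.004); print(round(lo,3),k.sum(),np.percentile(r[k],[10,50,90]).round(4) if k.sum() else '')
k=F&(t<-.085)&(t>-.2);print("die end",np.percentile(t[k],[1,2,5]).round(4)); k=(r>.0265)&(r<.0285)&(w[:,2]>0)&(t<-.05)&(t>-.1);print("nut",np.percentile(t[k],[2,10,90,98]).round(4))
yaw=np.arctan2(a[1],a[0]);n=np.array([-np.sin(yaw),np.cos(yaw),0])
A=P.reshape(-1,3);B=A-(o-.1*n);B[:,2]=A[:,2]
tb,nb=B@np.r_[a[:2],0],B@n
k=(A[:,2]>.05)&(A[:,2]<.062)&(abs(nb)<.05)&(abs(tb)<.08)
for s in(1,-1):
  kk=k&(tb*s>0);print("plate t",np.percentile(tb[kk],[5,50,95]).round(4),"n",np.percentile(nb[kk],[2,50,98]).round(4))
for h in range(-160,160,10):
  pass
k=(abs(A[:,2]-.014)<.004)&(abs(nb)<.04)&(abs(tb)<.12);print("board t",np.percentile(tb[k],[1,99]).round(4))
E
```

```text
o [0.5023 0.2589 0.0612] a [ 9.464e-01  3.231e-01 -2.000e-04] yaw 18.85 rms 0.0007 flange t [0.0501 0.0537 0.0716 0.0777 0.0793]
0.048 120 [0.0243 0.0253 0.0373]
0.052 129 [0.0244 0.0254 0.0381]
0.056 127 [0.0244 0.0255 0.0383]
0.06 95 [0.0245 0.0252 0.0355]
0.064 78 [0.0243 0.025  0.0259]
0.068 251 [0.0247 0.0294 0.0358]
0.072 132 [0.0311 0.0369 0.038 ]
0.076 92 [0.036  0.0367 0.0373]
0.08 0 
0.084 0 
die end [-0.1858 -0.1843 -0.1807]
nut [-0.0966 -0.0738 -0.0587 -0.057 ]
plate t [0.0433 0.0483 0.0548] n [-0.0411  0.0001  0.0423]
plate t [-0.0363 -0.031  -0.0253] n [-0.0411  0.0236  0.0422]
board t [-0.057   0.0811]
```

>>> step_arm([
  [8.5,0.4,-3,0,2],
  [8.5,1,-8,0,6],
  [8.5,1.8,-13,0,10],
  [8.5,2.5,-18,0,14],
  [8.5,3.2,-23,0,18],
  [8.5,4,-28,0,21],
  [8.5,4.7,-33,0,21],
  [8.5,5.4,-38,0,21],
  [8.5,6.1,-43,0,21],
  [8.5,6.8,-48,0,21],
  [8.5,7.1,-52,0,21],
  [8.5,7.1,-52,0,21],
  [8.5,7.1,-52,0,21],
])

```text
time: 2.7
tool_pos: [0.6212, -0.2584, 0.3004]
tcp_rot: [0.002, -3.14, -0.002]
wrist_force: [1.0, 0.2, 1.0]
width: 0.996
grip_force: 0.0
```

```bash
python3 - <<'E'
from h import *
p,P=save("wrist","w2")
s=bot.read_state();print(s["time"],s["tool_pos"],s["tcp_rot"],s["q"])
E
```

```text
2.75 [ 0.62112246 -0.25751622  0.30082492] [ 4.10032835e-03 -3.14070577e+00 -2.18652598e-03] [-4.30577346e-01  2.17297119e-01  1.47201220e+00  9.00905745e-04
  1.45366853e+00 -2.00409066e+00]
```

View pics/w2.png

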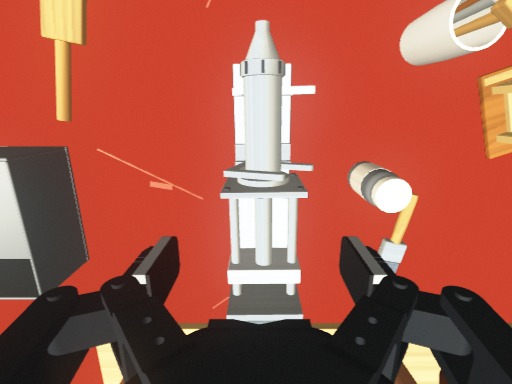

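The coil tube runs down col 263 from row 78 to 165. The slotted plate is at row 170, the guide plate at row 187, and the tall jar at (380,185).

```bash
python3 - <<'E'
from h import *
P=np.load("pics/w2.npz")["P"]
o,a,t,r,w=origin(P,(247,281,82,160),yaw0=0)
k=(r>.0265)&(r<.0285)&(w[:,2]>.01)&(t<-.03)&(t>-.15);print("nut",np.percentile(t[k],[2,10,90,98]).round(4))
k=(r<.03)&(t<-.1)&(t>-.25)&(w[:,2]>-.01);print("tip",np.percentile(t[k],[1,2,5]).round(4))
A=P.reshape(-1,3)
yaw=np.arctan2(a[1],a[0]);n=np.array([-np.sin(yaw),np.cos(yaw),0]);nb=w@n
# guide plate top z~.15, slotted plate top z~.154
for nm,lo,hi in(("z145-160",.140,.165),):
  k=(A[:,2]>lo)&(A[:,2]<hi)&(abs(nb)<.07)&(t>.0)&(t<.2)
  h,e=np.histogram(t[k],np.arange(0.02,.2,.003));print([(x.round(3),c) for x,c in zip(e,h) if c])
for lo,hi in((.05,.066),(.08,.1)):
  k=(A[:,2]>.14)&(A[:,2]<.165)&(t>lo)&(t<hi)&(abs(nb)<.08)
  if k.sum()>10: print(lo,k.sum(),"n",np.percentile(nb[k],[2,50,98]).round(4),"z",np.median(A[k,2]).round(4))
# guide plate front top edge yaw: points per col
for u in range(225,305,6):
  c=P[175:200,u]; print(u,[tuple(x) for x in c[(c[:,2]>.143)][[0,-1]].round(4)] if (c[:,2]>.143).any() else '', end=' ')
print()
# bed sides z~45
k=(abs(A[:,2]-.046)<.004)&(t>-.1)&(t<.04);print("bed n",np.percentile(nb[k],[1,99]).round(4))
for nm,sl in(("tjar",(slice(175,210),slice(375,410))),):
  q=P[sl].reshape(-1,3);q=q[q[:,2]>.11];print(nm,q.mean(0).round(3),q.min(0).round(3),q.max(0).round(3))
E
```

```text
o [ 0.5637 -0.253   0.1012] a [ 0.9999  0.012  -0.    ] yaw 0.69 rms 0.0007 flange t [0.0617 0.062  0.0784 0.0852 0.1437]
nut [-0.0714 -0.07   -0.055  -0.048 ]
tip [-0.1159 -0.1158 -0.1152]Traceback (most recent call last):
  File "<stdin>", line 10, in <module>
ValueError: operands could not be broadcast together with shapes (196608,) (195782,)
```

```bash
python3 - <<'E'
from h import *
P=np.load("pics/w2.npz")["P"]
o=np.array([.5757,-.2529,.1]);yaw=np.radians(.69);a=np.array([np.cos(yaw),np.sin(yaw),0]);n=np.array([-a[1],a[0],0])
D=P-o;t=D@a;nb=D@n;Z=P[...,2]
def band(nm,k,v): print(nm,k.sum(),np.percentile(v[k],[2,10,50,90,98]).round(4) if k.sum()>5 else '')
k=(abs(nb)<.07)&(Z>.138)&(Z<.165)&(t>.03)&(t<.12)
h,e=np.histogram(t[k],np.arange(.03,.12,.003));print([(float(x.round(3)),int(c)) for x,c in zip(e,h) if c])
g=k&(t>.07);band("guide t",g,t);band("guide n",g,nb);band("guide z",g,Z)
s=k&(t<.066);band("slot t",s,t);band("slot n",s,nb);band("slot z",s,Z)
# yaw from guide plate: regress t on nb for front edge
ed=[(nb[c,u],t[c,u]) for u in range(222,306) for c in [np.where(g[:,u])[0].min()] ] if all(g[:,u].any() for u in range(222,306)) else [(nb[np.where(g[:,u])[0].min(),u],t[np.where(g[:,u])[0].min(),u]) for u in range(512) if g[:,u].any()]
ed=np.array(ed);c=np.polyfit(ed[:,0],ed[:,1],1);print("front edge slope deg",np.degrees(np.arctan(c[0])),"at",c[1])
b=(abs(Z-.0455)<.004)&(t>-.09)&(t<.045)&(abs(nb)<.06);band("bed n",b,nb);band("bed t",b,t)
fr=(Z>.06)&(Z<.13)&(nb>.03)&(nb<.08)&(abs(t+.05)<.02);band("frest t",fr,t)
j=(Z>.11)&(nb>.1)&(nb<.25)&(t>-.1)&(t<.2);print("jar",P[j].mean(0).round(3),P[j].min(0).round(3),P[j].max(0).round(3))
s=bot.read_state();M=R.from_rotvec(s["tcp_rot"]).as_matrix();print(M.round(4).tolist())
E
```

```text
[(0.048, 106), (0.051, 97), (0.054, 89), (0.057, 28), (0.063, 13), (0.066, 12), (0.069, 32), (0.072, 391), (0.075, 199), (0.078, 164)]
guide t 776 [0.0716 0.0726 0.0745 0.0793 0.0803]
guide n 776 [-0.0525 -0.0444 -0.      0.0443  0.0525]
guide z 776 [0.1389 0.1424 0.1509 0.1521 0.1526]
slot t 333 [0.0496 0.0498 0.0531 0.0572 0.0646]
slot n 333 [-0.0231 -0.0175  0.0028  0.0209  0.0253]
slot z 333 [0.1382 0.1395 0.1465 0.1529 0.1541]
front edge slope deg 0.038818774069112605 at 0.07243282134597802
bed n 1194 [-0.0415 -0.0395 -0.0284  0.0398  0.0422]
bed t 1194 [-0.0874 -0.0768 -0.0257  0.0138  0.0223]
frest t 262 [-0.0554 -0.0546 -0.0503 -0.0461 -0.0456]
jar [ 0.636 -0.068  0.121] [ 0.473 -0.099  0.11 ] [ 0.687 -0.004  0.184]
[[-1.0, -0.0026, -0.0009], [-0.0026, 1.0, 0.0014], [0.0009, 0.0014, -1.0]]
```

>>> step_arm([
  [8.5,2,0.2,2,-0.5],
  [8.5,4.56,0.47,5,-0.5],
  [8.5,4.56,0.47,9,-0.5],
  [8.5,4.56,0.47,13,-0.5],
  [8.5,4.56,0.47,16,-0.5],
  [8.5,4.56,0.47,18.5,-0.5],
  [8.5,4.56,0.47,20.5,-0.5],
  [8.5,4.56,0.47,21.8,-0.5],
  [8.5,4.56,0.47,22.3,-0.5],
  [8.5,4.56,0.47,22.3,-0.5],
  [8.5,4.56,0.47,22.3,-0.5],
])

```text
time: 3.85
tool_pos: [0.5762, -0.2547, 0.0798]
tcp_rot: [-0.017, 3.14, -0.001]
wrist_force: [-0.4, 0.1, -1.0]
width: 0.995
grip_force: 0.0
```

```bash
python3 - <<'E'
from h import *
p,P=save("wrist","w3")
q=[bot.read_state() for _ in range(1)][0];print(q["time"],q["tool_pos"],q["tcp_rot"],q["wrist_force"],q["grip_force"])
E
```

```text
3.9 [ 0.57632366 -0.25497367  0.08003855] [-1.61411722e-02  3.13917992e+00 -1.83179891e-03] [ 0.70425629 -0.01109318  0.02926015] 0.0
```

View pics/w3.png

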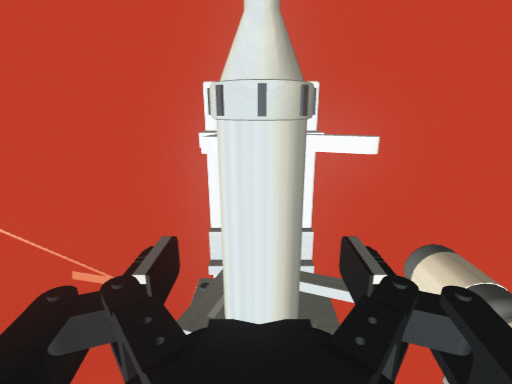

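The tube sits between the fingers, centred at col 261 against finger centre 259. I'll nudge 1.5 mm, close, and watch the force.

>>> step_arm([
  [8.5,0.1,0.18,0.2,0],
  [8.5,0.1,0.18,0.2,0],
  [4,0.1,0.18,0.2,0],
  [4,0.1,0.18,0.2,0],
  [4,0.1,0.18,0.2,0],
  [4,0.1,0.18,0.2,0],
  [4,0.1,0.18,0.2,0],
  [4,0.1,0.18,0.2,0],
], force=70)

```text
time: 4.7
tool_pos: [0.5742, -0.2533, 0.0766]
tcp_rot: [-0.016, 3.141, -0.001]
wrist_force: [-0.4, -1.3, 1.3]
width: 0.471
grip_force: 14.0
```

```bash
python3 - <<'E'
from h import *
p,P=save("wrist","w4")
q=bot.read_state();print(q["time"],q["width"],q["grip_force"],q["tool_pos"])
E
```

```text
4.75 0.4696300162002815 14.030599147081375 [ 0.57421103 -0.25328968  0.07666034]
```

View pics/w4.png

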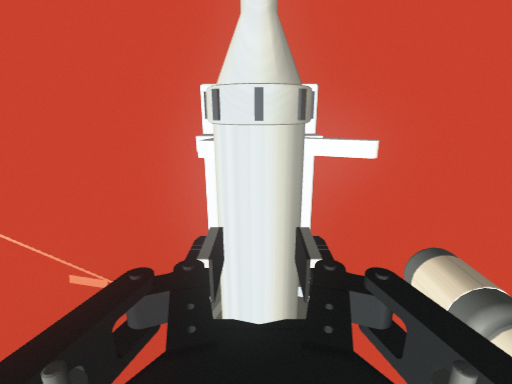

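The pads are against both sides of the tube. I'll close with a lower target to build the grip.

>>> step_arm([
  [2,0,0,0,0],
  [1,0,0,0,0],
  [1,0,0,0,0],
], force=70)

```text
time: 5.05
tool_pos: [0.5742, -0.2533, 0.077]
tcp_rot: [-0.016, 3.141, -0.001]
wrist_force: [-2.6, -1.4, 5.3]
width: 0.43
grip_force: 59.3
```

>>> step_arm([
  [1,0,0.05,-0.2,0],
  [1,0,0.3,-0.31,0],
  [1,0,0.9,-0.53,0],
  [1,0,1.7,-0.82,0],
  [1,0,2.5,-1.11,0],
  [1,0,2.5,-1.11,0],
])

```text
time: 5.65
tool_pos: [0.5736, -0.2257, 0.0874]
tcp_rot: [0.017, -3.141, -0.003]
wrist_force: [1.5, -0.2, -4.6]
width: 0.425
grip_force: 57.0
```

>>> step_arm([
  [1,0,1,-0.37,0],
  [1,0,2,-0.73,0],
  [1,0,3,-1.1,0],
  [1,0,4,-1.46,0],
  [1,0,4.95,-1.85,0],
  [1,0,4.95,-2.5,0],
  [1,0,4.95,-4,0],
  [1,0,4.95,-6.5,0],
  [1,0,4.95,-10,0],
  [1,0,4.95,-13,0],
  [1,0,4.95,-16,0],
  [1,0,4.95,-17.3,0],
  [1,0,4.95,-17.3,0],
])

```text
time: 6.95
tool_pos: [0.575, -0.1791, 0.2635]
tcp_rot: [-0.015, 3.137, -0.003]
wrist_force: [0.7, -0.1, -0.6]
width: 0.116
grip_force: 0.0
```

```bash
cat >> h.py <<'E'
def togo(x,y,z,ang):  # world TCP target + tool-x heading deg -> move numbers
    s=bot.read_state();M=R.from_rotvec(s["tcp_rot"]).as_matrix();h=np.degrees(np.arctan2(M[1,0],M[0,0]))
    d=M.T@(np.array([x,y,z])-s["tool_pos"]);tw=(h-ang+180)%360-180
    print("t",s["time"],"pos",s["tool_pos"].round(4),"head",round(h,2),"move cm",(d*100).round(2),"twist",round(tw,2),"F",s["wrist_force"].round(1),"grip",round(s["grip_force"],1),"w",round(s["width"],3))
E
python3 - <<'E'
from h import *
p,P=save("wrist","w5")
togo(.5428,.1671,.26,198.9)
o,a,t,r,w=origin(P,(240,280,150,225),yaw0=0)
k=(r>.0265)&(r<.0285)&(w[:,2]>.01)&(t<-.0)&(t>-.15);print("nut",np.percentile(t[k],[2,10,90,98]).round(4))
E
```

```text
t 7.0 pos [ 0.5738 -0.1787  0.2611] head -179.44 move cm [ 2.76 34.61  0.09] twist -18.34 F [ 0.8  0.4 -0.6] grip 0.0 w 0.118
o [ 0.6266 -0.1768 -0.0181] a [ 0.996   0.0894 -0.0076] yaw 5.13 rms 0.0273 flange t [0.002  0.0077 0.0508 0.1246 0.1449]
nut [-0.1468 -0.1359 -0.0147 -0.0028]
```

The grip was lost. Looking now.

```bash
python3 - <<'E'
from h import *
p,P=save("top","t2")
w=cv2.imread("pics/w5.png");a=cv2.resize(p[80:240,200:360],None,fx=2.4,fy=2.4,interpolation=2)[:,:,::-1]
cv2.imwrite("pics/j2.png",cv2.resize(np.hstack([w,a]),(800,343)))
E
```

```text
(no output)
```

View pics/j2.png

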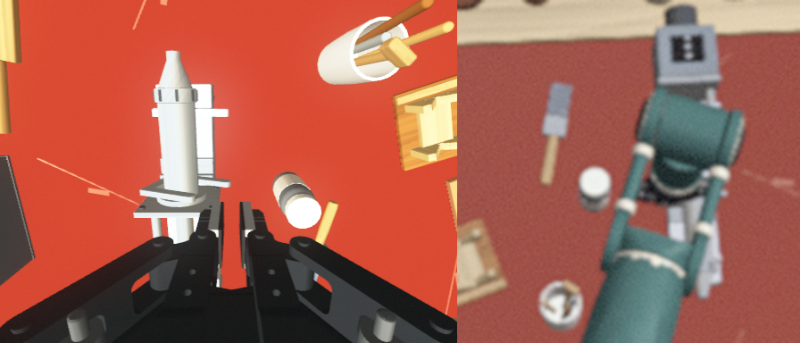

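The barrel lies back in the extruder bay. In the wrist view it is at about (200,160) in original pixels. I'll measure how it sits.

```bash
python3 - <<'E'
from h import *
z=np.load("pics/w5.npz");P=z["P"]
# camera pose in w5: arm still
o,a,t,r,w=origin(P,(184,214,122,195),yaw0=0)
k=(r>.0265)&(r<.0285)&(w[:,2]>.01)&(t<-.03)&(t>-.15);print("nut",np.percentile(t[k],[2,10,90,98]).round(4))
k=(r<.03)&(t<-.1)&(t>-.25)&(w[:,2]>-.01);print("tip",np.percentile(t[k],[1,2,5]).round(4))
P3=np.load("pics/w4.npz")["P"]; q=P3[235:300,[222,224,298,300]]
# finger pad lower edges in w4 in tool frame
s=bot.read_state();M=R.from_rotvec(s["tcp_rot"]).as_matrix()
D=P3-np.array([.5742,-.2533,.0766]);print("finger pts", [ (u,v,D[v,u].round(4).tolist()) for u,v in((205,235),(212,235),(212,260),(310,240),(305,260),(315,245),(190,270))])
E
```

```text
o [ 0.5601 -0.2531  0.1011] a [9.999e-01 1.230e-02 6.000e-04] yaw 0.7 rms 0.0006 flange t [0.065  0.0653 0.0814 0.0886 0.1398]
nut [-0.0663 -0.0651 -0.0511 -0.05  ]
tip [-0.1107 -0.1107 -0.1104]
finger pts [(205, 235, [0.0517, -0.0547, -0.076]), (212, 235, [-0.01, -0.0241, 0.0516]), (212, 260, [-0.0094, -0.0203, 0.0748]), (310, 240, [-0.0108, 0.0245, 0.0579]), (305, 260, [-0.0072, 0.0203, 0.0704]), (315, 245, [-0.0105, 0.0261, 0.0623]), (190, 270, [-0.0104, -0.0275, 0.0839])]
```

```bash
python3 - <<'E'
from h import *
for f,pos in(("w3",[.5763,-.255,.080]),("w4",[.5742,-.2533,.0766]),("w5",[.574,-.1789,.2615])):
    z=np.load(f"pics/{f}.npz");P=z["P"];p=z["p"].astype(int)
    D=P-np.array(pos);dark=(p.max(2)<110)&(D[...,2]>-.03)&(D[...,2]<.16)&(abs(D[...,0])<.03)&(abs(D[...,1])<.09)
    v,u=np.where(dark);zz=D[...,2][dark];
    print(f,dark.sum(),"z pct",np.percentile(zz,[0.2,1,5,20]).round(4))
    for s in(-1,1):
        k=dark&(D[...,1]*s>0);i=np.where(k.ravel())[0];j=i[np.argsort(D[...,2].ravel()[i])[:200:25]]
        print(s,[(int(x%512),int(x//512),*D.reshape(-1,3)[x].round(3).tolist()) for x in j])
E
```

```text
w3 41865 z pct [0.0506 0.0563 0.0718 0.1015]
-1 [(218, 229, 0.024, -0.034, -0.03), (177, 246, -0.003, -0.042, 0.051), (176, 240, -0.007, -0.042, 0.052), (177, 260, 0.003, -0.042, 0.053), (175, 246, -0.005, -0.042, 0.054), (174, 238, -0.01, -0.042, 0.055), (174, 244, -0.007, -0.042, 0.055), (174, 249, -0.004, -0.042, 0.056)]
1 [(307, 230, 0.024, 0.04, -0.03), (300, 261, 0.018, 0.026, 0.029), (342, 239, -0.008, 0.043, 0.05), (342, 247, -0.004, 0.043, 0.051), (342, 253, -0.001, 0.043, 0.053), (356, 237, -0.011, 0.049, 0.053), (342, 264, 0.004, 0.043, 0.054), (344, 252, -0.003, 0.043, 0.055)]
w4 42350 z pct [0.0432 0.05   0.0732 0.0945]
-1 [(221, 227, -0.01, -0.021, 0.041), (217, 228, -0.01, -0.023, 0.044), (217, 229, -0.01, -0.023, 0.045), (203, 237, -0.006, -0.03, 0.046), (200, 238, -0.006, -0.031, 0.047), (221, 234, -0.009, -0.02, 0.048), (197, 240, -0.006, -0.033, 0.049), (210, 233, -0.01, -0.025, 0.05)]
1 [(298, 278, 0.028, 0.024, 0.031), (295, 246, 0.002, 0.02, 0.04), (296, 243, -0.001, 0.02, 0.042), (296, 258, 0.007, 0.02, 0.044), (299, 229, -0.011, 0.021, 0.045), (319, 237, -0.007, 0.032, 0.046), (304, 231, -0.01, 0.023, 0.047), (298, 243, -0.004, 0.02, 0.048)]
w5 43128 z pct [0.0465 0.0549 0.0824 0.0981]
-1 [(244, 226, -0.009, -0.009, 0.042), (242, 228, -0.01, -0.01, 0.046), (236, 236, -0.006, -0.013, 0.047), (231, 237, -0.006, -0.015, 0.048), (248, 231, -0.01, -0.006, 0.05), (244, 232, -0.01, -0.008, 0.051), (242, 233, -0.01, -0.009, 0.052), (225, 242, -0.005, -0.018, 0.053)]
1 [(278, 226, -0.009, 0.01, 0.042), (286, 235, -0.006, 0.014, 0.046), (283, 236, -0.006, 0.012, 0.047), (291, 238, -0.006, 0.017, 0.049), (270, 233, -0.009, 0.005, 0.05), (288, 240, -0.006, 0.015, 0.051), (284, 240, -0.006, 0.013, 0.052), (285, 241, -0.006, 0.013, 0.053)]
```

The depth data show the real fingertips about 41 mm above the reported TCP, at +0.042 shut and +0.051 open. The grip was therefore high on the tube (chord 40 mm), which explains the slip. The barrel slid back to its seat unharmed. I'll use barrel axis ≈ TCP + 0.057 from here on.

>>> step_arm([
  [8.5,0,-3,0,0],
  [8.5,0,-7.4,0,-0.15],
  [8.5,0,-7.4,3,-0.15],
  [8.5,0,-7.4,7,-0.15],
  [8.5,0,-7.4,11,-0.15],
  [8.5,0,-7.4,13,-0.15],
  [8.5,0,-7.4,13,-0.15],
])

```text
time: 7.75
tool_pos: [0.5689, -0.25, 0.1228]
tcp_rot: [0.019, -3.129, -0.009]
wrist_force: [0.3, -0.2, -0.1]
width: 0.997
grip_force: 0.0
```

```bash
python3 - <<'E'
from h import *
togo(.574,-.2531,.043,180.69)
E
```

```text
t 7.75 pos [ 0.5689 -0.25    0.1228] head -179.29 move cm [-0.6  -0.36  7.97] twist 0.02 F [ 0.3 -0.2 -0.1] grip 0.0 w 0.997
```

>>> step_arm([
  [8.5,0,0,0,0],
  [8.5,0,0,0,0],
])

```text
time: 7.95
tool_pos: [0.5751, -0.2528, 0.1317]
tcp_rot: [-0.02, 3.14, -0.001]
wrist_force: [0.7, -0.4, 0.2]
width: 0.994
grip_force: 0.0
```

```bash
python3 - <<'E'
from h import *
togo(.574,-.2531,.043,180.69)
E
```

```text
t 7.95 pos [ 0.5751 -0.2528  0.1317] head -179.28 move cm [ 0.12 -0.02  8.87] twist 0.03 F [ 0.7 -0.4  0.2] grip 0.0 w 0.994
```

>>> step_arm([
  [8.5,0.1,0,2.5,0],
  [8.5,0.1,0,5,0],
  [8.5,0.1,0,7,0],
  [8.5,0.1,0,8.2,0],
  [8.5,0.1,0,8.8,0],
  [8.5,0.1,0,8.8,0],
  [8.5,0.1,0,8.8,0],
])

```text
time: 8.65
tool_pos: [0.5742, -0.2529, 0.0439]
tcp_rot: [-0.02, 3.14, -0.002]
wrist_force: [-0.2, 0.7, -0.2]
width: 0.996
grip_force: 0.0
```

>>> step_arm([
  [4,0,0,0,0],
  [4,0,0,0,0],
  [4,0,0,0,0],
  [4,0,0,0,0],
  [4,0,0,0,0],
], force=80)

```text
time: 9.15
tool_pos: [0.574, -0.2534, 0.044]
tcp_rot: [-0.02, 3.14, -0.003]
wrist_force: [-0.7, -2.4, 5.3]
width: 0.564
grip_force: 82.0
```

The opening is now 48 mm at 82 N, a proper grip at the equator. Sliding out.

>>> step_arm([
  [4,0,0.05,-0.2,0],
  [4,0,0.3,-0.31,0],
  [4,0,0.9,-0.53,0],
  [4,0,1.7,-0.82,0],
  [4,0,2.5,-1.11,0],
  [4,0,3.3,-1.4,0],
  [4,0,4.3,-1.77,0],
  [4,0,5.3,-2.13,0],
  [4,0,6.4,-2.53,0],
  [4,0,7.45,-2.93,0],
  [4,0,7.45,-2.95,0],
  [4,0,7.45,-2.95,0],
])

```text
time: 10.35
tool_pos: [0.5718, -0.177, 0.0715]
tcp_rot: [0.022, -3.141, -0.001]
wrist_force: [0.1, 0.2, -5.6]
width: 0.566
grip_force: 83.2
```

Held, and carrying about 0.55 kg. Lifting.

>>> step_arm([
  [4,0,0,-1,0],
  [4,0,0,-3,0],
  [4,0,0,-6,0],
  [4,0,0,-9,0],
  [4,0,0,-12,0],
  [4,0,0,-14.5,0],
  [4,0,0,-15.5,0],
  [4,0,0,-15.5,0],
  [4,0,0,-15.5,0],
])

```text
time: 11.25
tool_pos: [0.5714, -0.1779, 0.2257]
tcp_rot: [0.019, -3.14, -0.001]
wrist_force: [0.9, -0.2, -6.1]
width: 0.565
grip_force: 83.4
```

```bash
python3 - <<'E'
from h import *
p,P=save("wrist","w6")
o,a,t,r,w=origin(P,(240,276,140,200),yaw0=0)
k=(r>.0265)&(r<.0285)&(w[:,2]>.01)&(t<-.03)&(t>-.15);print("nut",np.percentile(t[k],[2,10,90,98]).round(4))
k=(r<.03)&(t<-.1)&(t>-.25)&(w[:,2]>-.01);print("tip",np.percentile(t[k],[1,2,5]).round(4))
togo(.5428,.1671,.22,198.85)
z=P[...,2];k=(abs(P[...,0]-.454)<.12)&(abs(P[...,1]+.01)<.1)&(z>.15)&(z<.25);print("crock tools top",P[k].max(0) if k.any() else None,P[k].min(0) if k.any() else None)
E
```

```text
o [ 0.5211 -0.1785  0.2829] a [ 1.      0.0081 -0.0014] yaw 0.46 rms 0.0006 flange t [0.0392 0.0398 0.0437 0.0523 0.0592]
nut [-0.0302 -0.0302 -0.03   -0.03  ]Traceback (most recent call last):
  File "<stdin>", line 5, in <module>
    return _quantile_unchecked(
        a, q, axis, out, overwrite_input, method, keepdims, weights)
    return _ureduce(a,
                    func=_quantile_ureduce_func,
    ...<5 lines>...
                    overwrite_input=overwrite_input,
                    method=method)
    r = func(a, **kwargs)
    result = _quantile(arr,
                       quantiles=q,
    ...<2 lines>...
                       out=out,
                       weights=wgt)
    slices_having_nans = np.isnan(arr[-1, ...])
                                  ~~~^^^^^^^^^
IndexError: index -1 is out of bounds for axis 0 with size 0
```

>>> step_arm([
  [4,0.2,2,0,-2],
  [4,0.5,6,0,-5],
  [4,0.8,10,0,-8],
  [4,1.2,14.5,0,-11],
  [4,1.5,19,0,-14],
  [4,1.9,23.5,0,-17],
  [4,2.2,28,0,-18.4],
  [4,2.5,31.5,0,-18.4],
  [4,2.7,34,0,-18.4],
  [4,2.72,34.4,0,-18.4],
  [4,2.72,34.4,0,-18.4],
  [4,2.72,34.4,0,-18.4],
])

```text
time: 12.5
tool_pos: [0.5401, 0.1648, 0.2257]
tcp_rot: [0.521, -3.096, 0.001]
wrist_force: [0.3, -0.4, -5.9]
width: 0.562
grip_force: 84.1
```

```bash
python3 - <<'E'
from h import *
togo(.540,.166,.006,198.9)
E
```

```text
t 12.5 pos [0.5401 0.1648 0.2257] head -160.89 move cm [-0.08  0.13 21.97] twist 0.21 F [ 0.3 -0.4 -5.9] grip 84.1 w 0.562
```

>>> step_arm([
  [4,-0.05,0.1,3,0],
  [4,-0.05,0.1,7,0],
  [4,-0.05,0.1,11,0],
  [4,-0.05,0.1,15,0],
  [4,-0.05,0.1,18,0],
  [4,-0.05,0.1,20,0],
  [4,-0.05,0.1,21,0],
  [4,-0.05,0.1,21.3,0],
  [4,-0.05,0.1,21.3,0],
  [4,-0.05,0.1,21.3,0],
])

```text
time: 13.5
tool_pos: [0.5425, 0.1669, 0.0156]
tcp_rot: [-0.521, 3.095, 0.0]
wrist_force: [0.1, -0.3, -5.1]
width: 0.564
grip_force: 84.1
```

>>> step_arm([
  [4,0,0,0.2,0],
  [4,0,0,0.4,0],
  [4,0,0,0.55,0],
  [4,0,0,0.7,0],
  [4,0,0,0.7,0],
])

```text
time: 14.0
tool_pos: [0.5405, 0.1668, 0.0067]
tcp_rot: [0.522, -3.097, 0.0]
wrist_force: [0.2, 0.8, -5.0]
width: 0.559
grip_force: 84.1
```

>>> step_arm([
  [4,0,0,0.1,0],
  [4,0,0,0.2,0],
  [4,0,0,0.25,0],
  [4,0,0,0.25,0],
])

```text
time: 14.4
tool_pos: [0.5411, 0.1667, 0.0047]
tcp_rot: [-0.522, 3.098, -0.0]
wrist_force: [-0.1, -0.8, -5.0]
width: 0.567
grip_force: 84.4
```

>>> step_arm([
  [4,0,0,0.1,0],
  [4,0,0,0.15,0],
  [4,0,0,0.15,0],
])

```text
time: 14.7
tool_pos: [0.5416, 0.1664, 0.0041]
tcp_rot: [-0.522, 3.097, -0.001]
wrist_force: [-2.3, -4.7, 5.9]
width: 0.563
grip_force: 85.4
```

>>> step_arm([
  [4,0,0,-0.05,0],
  [5.2,0,0,-0.05,0],
  [5.8,0,0,-0.05,0],
  [8.5,0,0,-0.05,0],
  [8.5,0,0,-0.05,0],
  [8.5,0,0,-0.05,0],
  [8.5,0,0,-2,0],
  [8.5,0,0,-5,0],
  [8.5,0,0,-9,0],
  [8.5,0,0,-13,0],
  [8.5,0,0,-17,0],
  [8.5,0,0,-20,0],
  [8.5,0,0,-20,0],
  [8.5,0,0,-20,0],
])

```text
time: 16.1
tool_pos: [0.5414, 0.167, 0.2039]
tcp_rot: [-0.521, 3.096, 0.0]
wrist_force: [0.7, 0.1, -1.1]
width: 0.999
grip_force: 0.0
```

```bash
python3 - <<'E'
from h import *
p,P=save("wrist","w7")
togo(.5103,.2616,.205,198.9)
E
```

```text
t 16.15 pos [0.5403 0.1667 0.2022] head -160.88 move cm [-0.27  9.95 -0.27] twist 0.22 F [-0.3 -0.1 -0.4] grip 0.0 w 0.991
```

View pics/w7.png

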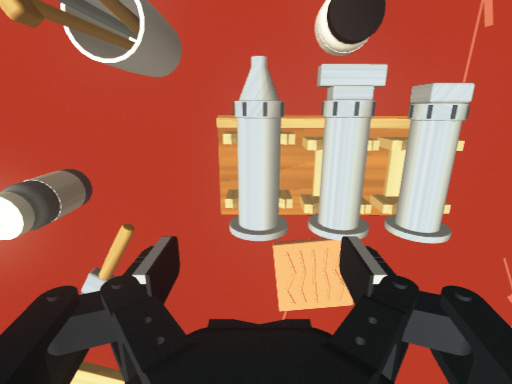

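The coil barrel lies on the empty saddle at (259,165), flange at the same end as the others. The slab barrel is at (346,165), with its wide die on top. I'll refit both.

```bash
python3 - <<'E'
from h import *
P=np.load("pics/w7.npz")["P"]
for n,uv in dict(coil=(242,276,125,205),slab=(330,360,125,205)).items():
    print(n);o,a,t,r,w=origin(P,uv,yaw0=.33)
    k=(r>.0265)&(r<.0285)&(w[:,2]>.01)&(t<-.03)&(t>-.15);print("nut",np.percentile(t[k],[2,10,90,98]).round(4))
    k=(r>.034)&(r<.0378)&(w[:,2]>.01)&(t>.03)&(t<.12);print("fl",np.percentile(t[k],[2,10,50,90,98]).round(4))
E
```

```text
coil
o [0.5301 0.1625 0.0612] a [ 9.464e-01  3.229e-01 -1.000e-04] yaw 18.84 rms 0.0006 flange t [0.0483 0.0523 0.0775 0.0829 0.0846]
nut [-0.0683 -0.0673 -0.0523 -0.0512]
fl [0.0769 0.0774 0.0803 0.084  0.0849]
slab
o [0.4973 0.257  0.0612] a [9.462e-01 3.235e-01 4.000e-04] yaw 18.88 rms 0.0007 flange t [0.0555 0.0599 0.0771 0.0823 0.0844]
nut [-0.0978 -0.0683 -0.0525 -0.0514]
fl [0.0765 0.0769 0.0792 0.0835 0.0846]
```

>>> step_arm([
  [8.5,0,4,0,0],
  [8.5,0,8,1,0],
  [8.5,-0.05,9.95,4,0],
  [8.5,-0.05,9.95,8,0],
  [8.5,-0.05,9.95,12,0],
  [8.5,-0.05,9.95,15.5,0],
  [8.5,-0.05,9.95,18,0],
  [8.5,-0.05,9.95,19.3,0],
  [8.5,-0.05,9.95,19.8,0],
  [8.5,-0.05,9.95,19.8,0],
  [8.5,-0.05,9.95,19.8,0],
])

```text
time: 17.25
tool_pos: [0.5099, 0.2615, 0.0062]
tcp_rot: [-0.521, 3.096, 0.001]
wrist_force: [0.9, 0.4, 0.6]
width: 0.99
grip_force: 0.0
```

```bash
python3 - <<'E'
from h import *
togo(.509,.261,.004,199.12)
E
```

```text
t 17.25 pos [0.5099 0.2615 0.0062] head -160.88 move cm [ 0.1  -0.01  0.22] twist -0.0 F [0.9 0.4 0.6] grip 0.0 w 0.99
```

>>> step_arm([
  [8.5,0.1,0,0.15,0],
  [8.5,0.1,0,0.15,0],
  [4,0.1,0,0.15,0],
  [4,0.1,0,0.15,0],
  [4,0.1,0,0.15,0],
  [4,0.1,0,0.15,0],
  [4,0.1,0,0.15,0],
  [4,0.1,0,-0.2,0],
  [4,0.1,0,-0.8,0],
  [4,0.1,0,-0.8,0],
], force=80)

```text
time: 18.25
tool_pos: [0.5076, 0.2607, 0.013]
tcp_rot: [0.522, -3.098, -0.0]
wrist_force: [0.4, 1.6, -4.6]
width: 0.565
grip_force: 83.0
```

>>> step_arm([
  [4,0,0,-2,0],
  [4,0,0,-5,0],
  [4,0,0,-9,0],
  [4,0,0,-13,0],
  [4,0,0,-17,0],
  [4,0,0,-20,0],
  [4,0,0,-22,0],
  [4,0,0,-22,0],
  [4,0,0,-22,0],
  [4,0,0,-22,0],
])

```text
time: 19.25
tool_pos: [0.5063, 0.26, 0.2302]
tcp_rot: [0.521, -3.094, 0.002]
wrist_force: [0.3, -0.4, -4.9]
width: 0.561
grip_force: 83.6
```

```bash
python3 - <<'E'
from h import *
p,P=save("wrist","w8")
o,a,t,r,w=origin(P,(240,276,140,200),yaw0=.33)
k=(r>.0262)&(r<.029)&(w[:,2]>.005)&(t<-.0)&(t>-.09);print("nut",k.sum(),np.percentile(t[k],[2,10,50,90,98]).round(4) if k.any() else '')
s=bot.read_state();print("o rel tcp along a",(o-s["tool_pos"])@a, "perp",np.cross(a,o-s["tool_pos"])[2])
togo(.574,-.1789,.235,180.69)
E
```

```text
o [0.4589 0.2437 0.2872] a [ 0.9454  0.326  -0.0065] yaw 19.03 rms 0.0006 flange t [0.0392 0.0397 0.0436 0.0527 0.059 ]
nut 6879 [-0.0558 -0.0454 -0.0225 -0.0143 -0.0127]
o rel tcp along a -0.05045422719536121 perp 1.2851936964049238e-05
t 19.3 pos [0.5063 0.26   0.2302] head -160.88 move cm [  7.98 -43.68  -0.43] twist 18.43 F [ 0.7  0.3 -5.2] grip 83.6 w 0.566
```

>>> step_arm([
  [4,0.4,-2,-0.3,2],
  [4,1.1,-6,-0.4,5],
  [4,1.9,-10,-0.4,8],
  [4,2.7,-14.5,-0.4,11],
  [4,3.6,-19,-0.4,14],
  [4,4.4,-23.5,-0.4,17],
  [4,5.3,-28,-0.4,18.4],
  [4,6.1,-32.5,-0.4,18.4],
  [4,7,-37,-0.4,18.4],
  [4,7.7,-41,-0.4,18.4],
  [4,8.2,-43.5,-0.4,18.4],
  [4,8.2,-43.5,-0.4,18.4],
  [4,8.2,-43.5,-0.4,18.4],
  [4,8.2,-43.5,-0.4,18.4],
])

```text
time: 20.7
tool_pos: [0.5721, -0.1762, 0.2356]
tcp_rot: [0.02, -3.139, -0.002]
wrist_force: [0.3, -0.3, -5.7]
width: 0.56
grip_force: 84.2
```

```bash
python3 - <<'E'
from h import *
p,P=save("wrist","w9")
o,a,t,r,w=origin(P,(240,276,140,200),yaw0=0)
k=(r>.0262)&(r<.029)&(w[:,2]>.005)&(t<-.0)&(t>-.09);print("nut",np.percentile(t[k],[90,98]).round(4))
s=bot.read_state();e=np.percentile(t[k],98)+.066;print("origin est",o+e*a)
togo(.5713,-.1787,.073,180.75)
# front rest arm seen again (open side), extruder frame from earlier seat
yaw=np.radians(.69);A=np.array([np.cos(yaw),np.sin(yaw),0]);N=np.array([-A[1],A[0],0]);D=P-np.array([.575,-.2531,.1]);tt=D@A;nb=D@N;Z=P[...,2]
k=(Z>.06)&(Z<.13)&(nb>.03)&(nb<.08)&(abs(tt+.05)<.02);print("front rest t",np.percentile(tt[k],[2,10,50,90,98]).round(4) if k.sum()>9 else k.sum(), "n max",nb[k].max() if k.any() else '')
E
```

```text
o [ 0.5219 -0.1767  0.2924] a [ 0.9996  0.0264 -0.0026] yaw 1.51 rms 0.0006 flange t [0.0391 0.0395 0.0434 0.0524 0.0591]
nut [-0.0141 -0.0125]
origin est [ 0.57534136 -0.17528146  0.29230778]
t 20.75 pos [ 0.5723 -0.176   0.236 ] head -179.22 move cm [ 0.08 -0.29 16.3 ] twist 0.03 F [ 0.1 -0.1 -4.7] grip 84.2 w 0.561
front rest t 0 n max
```

```bash
python3 - <<'E'
from h import *
for f in("w6","w8","w9"):
  P=np.load(f"pics/{f}.npz")["P"]
  for uv in((236,282,130,170),(236,282,170,215),(225,295,130,215),(240,276,120,225)):
    o,a,y,e=fitcyl(P[uv[2]:uv[3],uv[0]:uv[1]].reshape(-1,3),yaw0=.33 if f=="w8" else 0);print(f,uv,o.round(4),np.degrees(y).round(2),a[2].round(4),e.round(4))
E
```

```text
w6 (236, 282, 130, 170) [ 0.5139 -0.1786  0.283 ] -1.03 -0.1377 0.0009
w6 (236, 282, 170, 215) [ 0.5296 -0.1784  0.2829] 1.29 -0.0042 0.0006
w6 (225, 295, 130, 215) [ 0.5223 -0.1784  0.283 ] 0.74 -0.0262 0.0008
w6 (240, 276, 120, 225) [ 0.5222 -0.1783  0.2833] 0.19 -0.0515 0.001
w8 (236, 282, 130, 170) [0.4521 0.2412 0.2873] 18.24 -0.169 0.001
w8 (236, 282, 170, 215) [0.467  0.2465 0.2871] 18.31 -0.0046 0.0005
w8 (225, 295, 130, 215) [0.4601 0.2441 0.2873] 18.91 -0.0346 0.0008
w8 (240, 276, 120, 225) [0.46   0.2441 0.2876] 18.43 -0.0618 0.0011
w9 (236, 282, 130, 170) [ 0.5146 -0.1768  0.2926] 0.9 -0.1676 0.001
w9 (236, 282, 170, 215) [ 0.5304 -0.1766  0.2924] -0.66 -0.0111 0.0006
w9 (225, 295, 130, 215) [ 0.5231 -0.1767  0.2926] 0.57 -0.0325 0.0008
w9 (240, 276, 120, 225) [ 0.523  -0.1767  0.2928] 0.31 -0.0621 0.0011
```

>>> step_arm([
  [4,0.08,-0.15,1,0],
  [4,0.08,-0.25,4,0],
  [4,0.08,-0.25,7,0],
  [4,0.08,-0.25,9,0],
  [4,0.08,-0.25,10,0],
  [4,0.08,-0.25,11,0],
  [4,0.08,-0.25,12,0],
  [4,0.08,-0.25,12,0],
])

```text
time: 21.55
tool_pos: [0.5714, -0.1794, 0.1159]
tcp_rot: [0.02, -3.14, -0.001]
wrist_force: [0.2, -0.1, -4.6]
width: 0.566
grip_force: 84.2
```

>>> step_arm([
  [4,0,0,1,0],
  [4,0,0,2,0],
  [4,0,0,3,0],
  [4,0,0,4,0],
  [4,0,0,4.3,0],
  [4,0,0,4.3,0],
  [4,0,0,4.3,0],
])

```text
time: 22.25
tool_pos: [0.5723, -0.1798, 0.0741]
tcp_rot: [-0.02, 3.141, -0.0]
wrist_force: [1.2, 0.1, -4.0]
width: 0.564
grip_force: 84.2
```

```bash
python3 - <<'E'
from h import *
togo(.5713,-.1787,.073,180.75)
p,P=save("wrist","w10");togo(.5713,-.1787,.073,180.75)
E
```

```text
t 22.25 pos [ 0.5723 -0.1798  0.0741] head -179.29 move cm [0.09 0.12 0.11] twist -0.04 F [ 1.2  0.1 -4. ] grip 84.2 w 0.564
t 22.3 pos [ 0.5725 -0.1799  0.0745] head -179.28 move cm [0.12 0.12 0.15] twist -0.03 F [ 0.3 -0.5 -4. ] grip 84.2 w 0.562
```

View pics/w10.png

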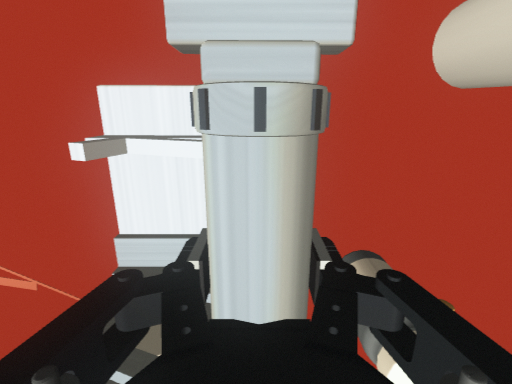

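The barrel is at the mouth with its flange in the gap and nothing touching. Sliding in along the slope.

>>> step_arm([
  [4,0.05,0,0.13,0],
  [4,0.05,-0.5,0.31,0],
  [4,0.05,-1.2,0.57,0],
  [4,0.05,-2,0.86,0],
  [4,0.05,-2.8,1.15,0],
  [4,0.05,-3.6,1.44,0],
  [4,0.05,-3.6,1.44,0],
])

```text
time: 23.0
tool_pos: [0.5715, -0.2171, 0.0589]
tcp_rot: [0.018, -3.141, 0.0]
wrist_force: [-0.4, 0.8, -5.3]
width: 0.567
grip_force: 84.2
```

>>> step_arm([
  [4,0,-0.6,0.22,0],
  [4,0,-1.3,0.47,0],
  [4,0,-2,0.73,0],
  [4,0,-2.7,0.98,0],
  [4,0,-3.2,1.16,0],
  [4,0,-3.4,1.24,0],
  [4,0,-3.4,1.24,0],
  [4,0,-3.4,1.24,0],
])

```text
time: 23.8
tool_pos: [0.5724, -0.2496, 0.0472]
tcp_rot: [-0.019, 3.142, 0.0]
wrist_force: [-0.4, -0.3, -4.4]
width: 0.562
grip_force: 84.3
```

>>> step_arm([
  [4,0,-0.1,0.1,0],
  [4,0,-0.2,0.17,0],
  [4,0,-0.25,0.22,0],
  [4,0,-0.25,0.22,0],
])

```text
time: 24.2
tool_pos: [0.5724, -0.2522, 0.045]
tcp_rot: [0.02, -3.142, 0.0]
wrist_force: [0.7, 0.8, -4.2]
width: 0.561
grip_force: 84.3
```

>>> step_arm([
  [4,0,-0.05,0.05,0],
  [4,0,-0.1,0.1,0],
  [4,0,-0.1,0.1,0],
])

```text
time: 24.5
tool_pos: [0.5727, -0.2532, 0.0445]
tcp_rot: [-0.02, 3.141, -0.0]
wrist_force: [0.6, 1.1, -0.8]
width: 0.564
grip_force: 84.5
```

>>> step_arm([
  [4,0,-0.05,0.03,0],
  [4,0,-0.1,0.05,0],
  [4,0,-0.1,0.05,0],
])

```text
time: 24.8
tool_pos: [0.5727, -0.2533, 0.0444]
tcp_rot: [-0.02, 3.141, 0.002]
wrist_force: [-2.0, 4.7, 3.7]
width: 0.566
grip_force: 85.1
```

It is seated against stop and jaw, with contact forces of about 5 N in +y and 8 N in z. Releasing gently and withdrawing.

>>> step_arm([
  [5.2,0,0,0,0],
  [5.8,0,0,0,0],
  [8.5,0,0,0,0],
  [8.5,0,0,0,0],
  [8.5,0,0,0,0],
  [8.5,0,0,-1.5,0],
  [8.5,0,0,-4,0],
  [8.5,0,0,-8,0],
  [8.5,0,0,-12,0],
  [8.5,0,0,-16,0],
  [8.5,0,0,-20,0],
  [8.5,0,0,-22,0],
  [8.5,0,0,-22,0],
  [8.5,0,0,-22,0],
])

```text
time: 26.2
tool_pos: [0.5726, -0.2543, 0.2645]
tcp_rot: [-0.02, 3.14, -0.001]
wrist_force: [0.1, -0.8, 0.5]
width: 0.995
grip_force: 0.0
```

```bash
python3 - <<'E'
from h import *
p,P=save("wrist","w11");togo(.572,-.2533,.26,180.7)
o,a,t,r,w=origin(P,(243,279,120,190),yaw0=0)
k=(r>.0265)&(r<.0285)&(w[:,2]>.005)&(t<-.03)&(t>-.1);print("nut",np.percentile(t[k],[2,98]).round(4))
q=save("scene","s11")[0]
cv2.imwrite("pics/j11.png",np.hstack([cv2.resize(p,(400,300)),cv2.resize(q[110:330,90:380],(400,300))])[:,:,::-1])
E
```

```text
t 26.25 pos [ 0.5718 -0.254   0.2628] head -179.28 move cm [-0.02  0.07  0.28] twist 0.02 F [ 0.2  0.3 -0.5] grip 0.0 w 0.995
o [ 0.5526 -0.2531  0.1012] a [ 9.999e-01  1.200e-02 -9.000e-04] yaw 0.69 rms 0.0006 flange t [0.0724 0.0728 0.0884 0.096  0.1424]
nut [-0.0923 -0.0428]
```

View pics/j11.png

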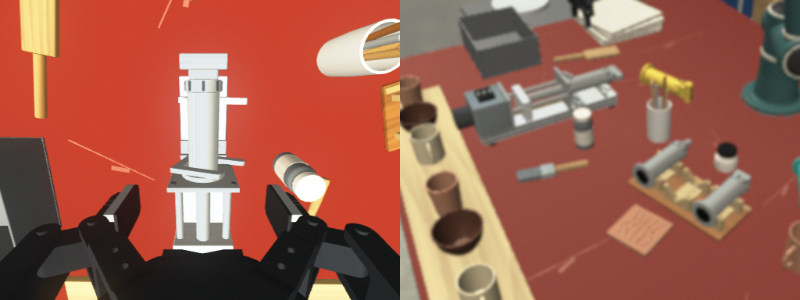

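The slab barrel sits exactly where the coil barrel did: y −0.2531, z 0.1012, yaw 0.69°. In the picture the wide die is at the front and the flange is behind the plate. The coil and square barrels are on the rack. Handing in.

```bash
python3 -c "
from workcell import bot
print(bot.finish_job())"
```

```text
the job is handed in; nothing more can be done
None
```

The job is handed in at about 26 s: the slab barrel is fully home with its flange behind the slotted plate, and the coil barrel is on the formerly empty saddle, flange end matching the others; my first grip on the coil barrel slipped and it slid back to its seat on its own, with no shift beyond about 2 mm, before I re-gripped it.

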